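# Fit the six-place tube carousel on the mixer's splined shaft

## Task

Fit the six-place tube carousel onto the splined drive shaft of the tube mixer: lift it over the shaft, push it down, rocking it round a little if the teeth do not mesh at once, and keep hold of it until it is fully home on the shaft's collar, then let go. Leave the four-place carousel where it stands.

Things in the scene. Friction and masses are not known exactly. Their poses are not given: they have to be found in the camera images.
- carousel6: Six-place tube carousel, loose, 0.3 kg, upright at any yaw: open aluminium hub 85 mm tall, six grey arms (tops 28 mm up) to six sleeves (24 mm wide, 40 mm tall, centres 68 mm out). Bore 40 mm wide with six inward teeth in line with the arms, 4 mm wide, 24 mm between opposite tips, from 4 to 58 mm up. Origin: axis at the underside; z up, x along one arm. Heights are from the underside.
- hub_grip (a point): On the six-place carousel's axis, 66 mm above its underside, axes as the carousel's: middle height for gripping the hub from outside. The hub is a twelve-sided tube 50 mm across flats; flats face along every arm and midway between arms. It is clear of arms and sleeves from 40 mm up to its top at 85 mm.
- shaft_seat (a point): Centre of the top of the collar (48 mm wide, 63 mm above the deck) at the foot of the upright splined shaft of the white fixed mixer (160 x 160 x 55 mm); the carousel's underside rests here. Shaft does not turn: core 18 mm, six teeth 5 mm wide, 34 mm over tips, up to 32 mm above the seat; tapered nose ends 50 mm above it. z up, x to the mixer's back. It meshes when an arm lies along x, +-10 deg.
- carousel4: Four-place tube carousel, loose, not wanted: same materials, hub and size as the other, but only four arms and sleeves, and a plain 24 mm round bore that does not fit. Origin: axis at the underside; z up, x along one arm.

How it is judged:
By the outcome, as a careful person would: the job done as asked, in the order asked, and still so for the second after the job is handed in, with the robot touching nothing.
It also fails if it takes over 42 s, if anything falls off the work surface, if the arm or the gripper's body presses on something with over 40 N, if the wrist force passes 120 N, or if a joint passes its speed limit or range.

## Robot

A 6-joint arm with a two-finger parallel gripper is mounted at the origin on the work surface. World frame = base frame: x ahead of the robot, y to its left, z up, the work surface at z = 0. Lengths are in mm, angles in rad, forces in N, time in s.
With the tool pointing down it reaches from about 400 to 925 mm from the base axis. Payload 12.5 kg.
Tool frame: the origin (TCP) lies at the centre of the arm's flange, where the gripper is bolted on; the fingertips stand 190 mm ahead of it and the grasp point (between the pads) lies 171 mm ahead of it; z points along the fingers, y is the direction in which the jaws open and shut (so a half turn about z gives the same grasp; the last joint's range is limited). The gripper opens to 95 mm and grips with 3 to 60 N. Pads are 20 mm wide; open, the fingers measure 119 mm over their backs; the gripper's body (75 mm by 180 mm) begins 59 mm behind the grasp point.
Start: joints at [1.107, 0.491, 1.559, -0, 1.092, -0.106], TCP at [218.861, 585.427, 404.761] pointing down, gripper open.
Joint ranges: [-3.1, 3.1], [-0.84, 2.19], [0.05, 2.79], [-1.13, 4.28], [0.06, 2.93], [-2.69, 2.69]. Speed limits (rad/s): [2.22, 2.22, 2.79, 3.14, 3.14, 3.14].

## Interface

Orientations are given as [roll, pitch, yaw] about the fixed x, y, z axes, in that order (R = Rz(yaw) Ry(pitch) Rx(roll)).
In Python, from cell import env gives the robot as it stands.
- The arm moves only by the shell command python3 -m pendant 'ROWS'. ROWS is JSON, a list of rows, each an object of numbers: "x", "y", "z": the shift along the tool's x, y, z in units of 150 mm (1.0 is 150 mm); "rx", "ry", "rz": the turn, a rotation vector about the tool's x, y, z in units of 45 degrees (1.0 is 45 degrees); "jaw": the opening, from 0 (shut) to 1 (fully open). In form: [{"x": .., "y": .., "z": .., "rx": .., "ry": .., "rz": .., "jaw": ..}, ...]. A call has 1 to 10 rows; each row is the pose to reach, as a shift and turn from the pose commanded when the call began, along the tool's axes at that moment; what a row does not reach only later rows make up. A row lasts 1/8 s, in which the tool goes at most 62.5 mm and 10.7 degrees, less where a joint would pass 70% of its speed; a pose out of reach is approached as far as the arm can. A call with a number of a shift or a turn outside -1 to 1 is refused whole. A call with a gripper value outside its range is refused whole. The fingers move at their own pace and stop on an object; the grip force is fixed at half the most. Time passes only in rows, so rows that repeat a pose let the fingers close. It gives the time, the measured TCP pose, the force and the opening at its end, in the units of the state.
- env.state(): the state, without advancing time (a new reading comes with each control period).
- env.read_camera(name): name is "scene" or "side" or "wrist"; returns a dict with "img" (384x512x3 uint8, red, green, blue), "fx", "fy", "cx", "cy" (pixels), "rvec" (rotation vector, rad) and "tvec" (3), from world to camera coordinates, as OpenCV has them. Camera axes: x right, y down, z forward; pixel columns grow to the right and rows downward; lengths in mm; the calibration is good to about 2 mm. A picture is of the moment at which its call begins. There is no depth.
- env.job_done(): hands the job in, once; it reports no verdict.
The state is a dict: "t": time; "joints": joint angles; "qvel": joint speeds; "tau": joint torques, N m; "eef_pos": TCP position; "tcp_rot": TCP orientation; "ft_force": force on the tool from outside, world axes, zero at the start; "moment": the same for the moment, N m; "opening": opening from 0.0 (shut) to 1.0 (fully open).
Only numpy, scipy, OpenCV 4.12 (cv2) and the standard library are available. Lean on these libraries where they do the work, as an engineer would, in place of code of your own. Each camera call takes 0.05 s, during which the arm holds its last target.

## Working session

There is one attempt and no reset: what is moved stays moved. The work goes in short steps, Python scripts to look and compute and a shell command to move; the robot and the scene stay as the last step left them, time stands still between calls to the robot, and variables do not carry over. Pictures are saved under pics/ and viewed, and the job is handed in when it is done.

```bash
ls; mkdir -p pics; cat > h.py <<'E'
import numpy as np, cv2
from cell import env
def cam(n):
    c=env.read_camera(n); R=cv2.Rodrigues(np.array(c['rvec'],float))[0]
    K=np.array([[c['fx'],0,c['cx']],[0,c['fy'],c['cy']],[0,0,1.]])
    return c['img'],K,R,np.array(c['tvec'],float).ravel()
def ray(C,u,v,z):
    _,K,R,t=C; o=-R.T@t; d=R.T@np.linalg.inv(K)@[u,v,1]
    return o+d*(z-o[2])/d[2]
def proj(C,p):
    _,K,R,t=C; q=K@(R@np.array(p,float)+t); return q[:2]/q[2]
def save(img,n): cv2.imwrite('pics/'+n,img[:,:,::-1])
E
python3 - <<'E'
from h import *
for n in ['scene','side','wrist']:
    C=cam(n); save(C[0],n+'0.png'); np.savez(n+'0.npz',img=C[0],K=C[1],R=C[2],t=C[3])
    print(n,C[1].tolist(),(-C[2].T@C[3]).round(),C[2].round(2).tolist())
print(env.state())
E
```

```text
pics
scene [[377.09193813364175, 0.0, 248.8017572236762], [0.0, 377.09193813364175, 195.19493746716466], [0.0, 0.0, 1.0]] [1247.   -8.  792.] [[-0.01, 1.0, 0.02], [0.7, 0.02, -0.71], [-0.71, 0.01, -0.7]]
side [[465.34359732524166, 0.0, 250.6337911232934], [0.0, 465.34359732524166, 190.8752117498069], [0.0, 0.0, 1.0]] [ -66. -772.  653.] [[0.79, -0.61, 0.01], [-0.3, -0.41, -0.86], [0.53, 0.68, -0.51]]
wrist [[325.7466163946292, 0.0, 257.24592272596317], [0.0, 325.7466163946292, 191.45199790519382], [0.0, 0.0, 1.0]] [147. 612. 386.] [[0.35, 0.94, -0.0], [0.9, -0.34, 0.27], [0.25, -0.1, -0.96]]
{'t': 0.15, 'joints': array([ 1.10736269e+00,  4.91395499e-01,  1.55929494e+00,  7.52774350e-06,
        1.09170522e+00, -1.05615018e-01]), 'qvel': array([-0.00052857, -0.00401707, -0.00274299, -0.00236097,  0.00038639,
       -0.00199121]), 'tau': array([ 1.05419022e-03, -6.12894273e+01, -2.58274233e+01,  6.92273607e-02,
        4.73622826e-02, -4.75504999e-05]), 'eef_pos': array([218.87307068, 585.4016039 , 404.31683151]), 'tcp_rot': array([-3.14079483e+00, -9.12921049e-05,  2.78377053e+00]), 'ft_force': array([ 0.35388072, -0.07370708,  0.22212691]), 'moment': array([-0.0300279 , -0.01643028, -0.01548801]), 'opening': 0.9986600951281279}
```

View pics/scene0.png

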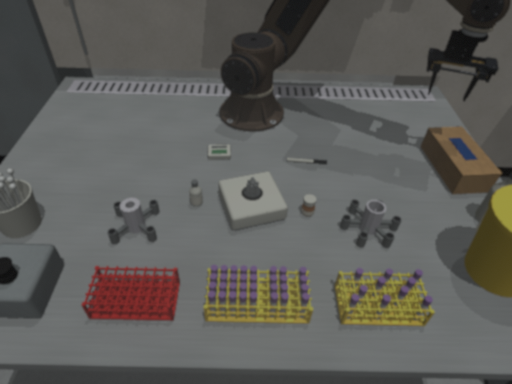

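View pics/side0.png

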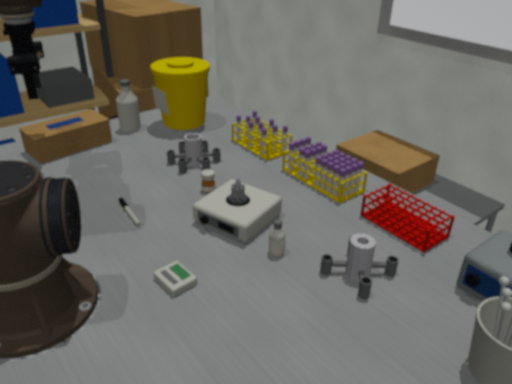

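View pics/wrist0.png

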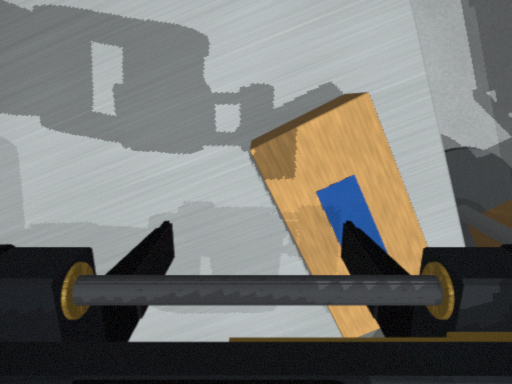

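```bash
python3 - <<'E'
import cv2,numpy as np
a=cv2.imread('pics/scene0.png');b=cv2.imread('pics/side0.png')
crop=lambda i,x,y,w,h:cv2.resize(i[y:y+h,x:x+w],(400,300),interpolation=cv2.INTER_CUBIC)
o=np.vstack([np.hstack([crop(a,330,190,80,60),crop(a,95,185,80,60)]),np.hstack([crop(a,205,165,96,72),crop(b,155,125,80,60)])])
cv2.imwrite('pics/zoom.png',o)
E
```

```text
(no output)
```

View pics/zoom.png

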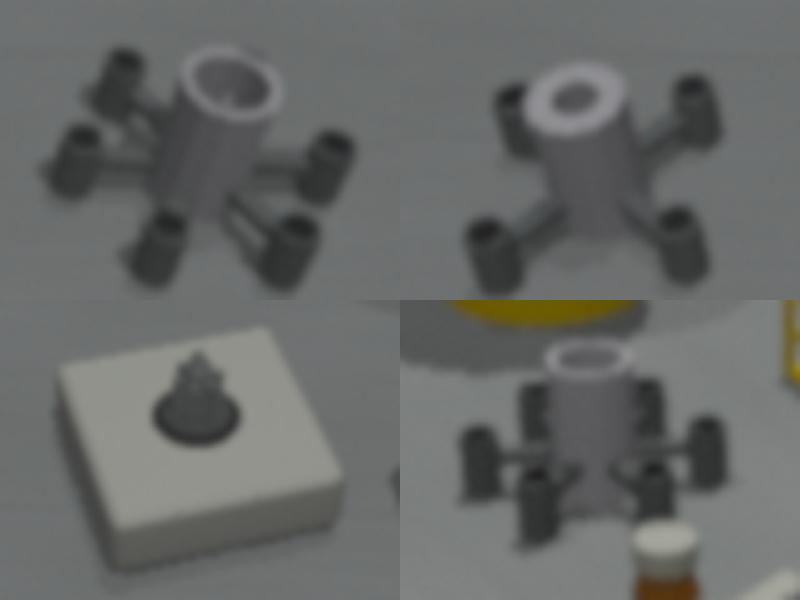

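```bash
python3 - <<'E'
from h import *
def L(n):
    d=np.load(n+'0.npz'); return d['img'],d['K'],d['R'],d['t']
S=L('scene');D=L('side')
p=lambda x,y:(330+x/5-.4,190+y/5-.4)
h=ray(S,*p(231,82),85); print('hub scene',h.round(1),'side',ray(D,155+188/5-.4,125+58/5-.4,85).round(1))
for q in [(124,60),(83,138),(168,224),(297,228),(333,145)]:
    s=ray(S,*p(*q),40); v=s-h; print(s.round(1),np.hypot(v[0],v[1]).round(1),(np.degrees(np.arctan2(v[1],v[0]))%60).round(1))
b=D[0][170:245,185:290]
o=np.hstack([cv2.resize(b,(735,525),interpolation=cv2.INTER_CUBIC)]); save(o,'mix.png')
# mixer mask scene
im=S[0].astype(int)
g=im.sum(2); print(im[200,240],im[170,240],im[225,245], im[200,300])
q=lambda x,y:(205+x*.24-.4,165+(y-300)*.24-.4)
for c in [(62,370),(268,332),(342,484),(118,528)]: print(c,ray(S,*q(*c),55).round(1))
print('collar',ray(S,*q(197,413),63).round(1),'tip',ray(S,*q(199,352),113).round(1))
E
```

```text
hub scene [563.  329.3  85. ] side [566.9 330.9  85. ]
[504.1 294.1  40. ] 68.6 30.9
[563.9 260.8  40. ] 68.5 30.8
[622.5 294.7  40. ] 68.8 29.8
[623.3 361.4  40. ] 68.3 28.0
[564.9 395.5  40. ] 66.2 28.3
[146 147 141] [108 112 111] [86 87 84] [107 110 110]
(62, 370) [449.6 -87.6  55. ]
(268, 332) [404.9  55.8  55. ]
(342, 484) [551.7  99.7  55. ]
(118, 528) [593.8 -42.9  55. ]
collar [497.4   5.7  63. ] tip [492.3   5.7 113. ]
```

View pics/mix.png

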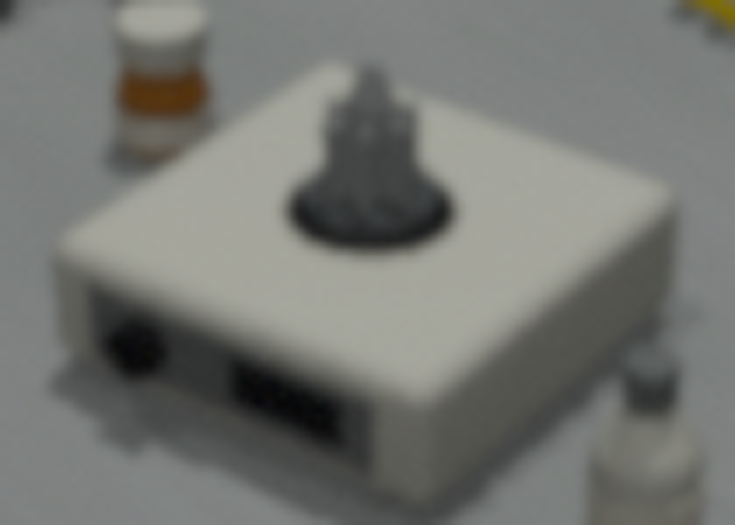

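```bash
python3 -m pendant '[{"x":-0.3,"y":-0.1,"jaw":1},{"x":-0.6,"y":-0.17,"jaw":1},{"x":-0.92,"y":-0.262,"jaw":1}]'
python3 -m pendant '[{"x":-0.3,"y":-0.1,"jaw":1},{"x":-0.6,"y":-0.17,"jaw":1},{"x":-0.92,"y":-0.262,"jaw":1}]'
python3 -m pendant '[{"x":-0.4,"y":-0.1,"rz":0.11,"jaw":1},{"x":-0.8,"y":-0.22,"rz":0.218,"jaw":1},{"x":-0.92,"y":-0.262,"rz":0.218,"jaw":1},{"x":-0.92,"y":-0.262,"rz":0.218,"jaw":1},{"x":-0.92,"y":-0.262,"rz":0.218,"jaw":1}]'
python3 - <<'E'
from h import *
C=cam('wrist'); save(C[0],'w1.png'); np.savez('w1.npz',img=C[0],K=C[1],R=C[2],t=C[3])
s=env.state(); print(s['t'],s['eef_pos'],s['tcp_rot'],s['joints'])
E
```

```text
0.2 [218.86282943 585.40576809 404.38465541] [-3.14091963e+00 -9.47655774e-05  2.78374468e+00] [ 1.10737824e+00  4.91317258e-01  1.55923924e+00  2.62764514e-05
  1.09171542e+00 -1.05582265e-01]invalid input
invalid input
invalid input
```

View pics/w1.png

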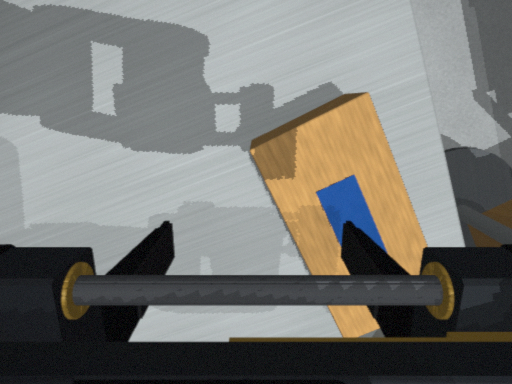

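The moves were refused, so nothing moved; each row probably needs all seven keys.

```bash
python3 -m pendant '[{"x":-0.3,"y":-0.1,"z":0,"rx":0,"ry":0,"rz":0,"jaw":1},{"x":-0.6,"y":-0.17,"z":0,"rx":0,"ry":0,"rz":0,"jaw":1},{"x":-0.92,"y":-0.262,"z":0,"rx":0,"ry":0,"rz":0,"jaw":1}]'
```

```text
t: 0.57
eef_pos: [335.3, 499.5, 404.6]
tcp_rot: [-3.142, -0.0, 2.784]
ft_force: [0.6, 0.9, 0.7]
opening: 0.999
```

```bash
python3 -m pendant '[{"x":-0.3,"y":-0.1,"z":0,"rx":0,"ry":0,"rz":0,"jaw":1},{"x":-0.6,"y":-0.17,"z":0,"rx":0,"ry":0,"rz":0,"jaw":1},{"x":-0.92,"y":-0.262,"z":0,"rx":0,"ry":0,"rz":0,"jaw":1}]'
python3 -m pendant '[{"x":-0.4,"y":-0.1,"z":0,"rx":0,"ry":0,"rz":0.11,"jaw":1},{"x":-0.8,"y":-0.22,"z":0,"rx":0,"ry":0,"rz":0.218,"jaw":1},{"x":-0.92,"y":-0.262,"z":0,"rx":0,"ry":0,"rz":0.218,"jaw":1},{"x":-0.92,"y":-0.262,"z":0,"rx":0,"ry":0,"rz":0.218,"jaw":1},{"x":-0.92,"y":-0.262,"z":0,"rx":0,"ry":0,"rz":0.218,"jaw":1}]'
python3 - <<'E'
from h import *
C=cam('wrist'); save(C[0],'w2.png'); np.savez('w2.npz',img=C[0],K=C[1],R=C[2],t=C[3])
s=env.state(); print(s['t'],s['eef_pos'],s['tcp_rot'],s['joints'])
E
```

```text
t: 0.95
eef_pos: [451.0, 414.2, 404.7]
tcp_rot: [3.142, -0.0, 2.784]
ft_force: [0.3, 1.0, 0.1]
opening: 1.002
t: 1.58
eef_pos: [564.2, 331.0, 404.7]
tcp_rot: [-3.141, -0.001, 2.614]
ft_force: [-0.7, 0.8, 0.3]
opening: 0.999
1.625 [564.12389498 331.21457717 404.86914127] [ 3.14155909e+00 -3.09591333e-04  2.61462931e+00] [ 4.29959518e-01  5.33075683e-01  1.48165567e+00  3.01618244e-04
  1.12701222e+00 -6.14002986e-01]
```

View pics/w2.png

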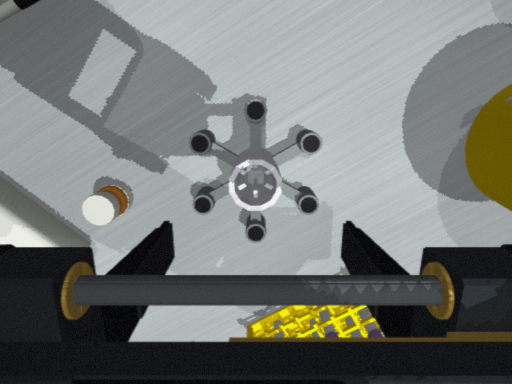

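The six-place carousel is centred at about (255,184), with sleeves at (256,110), (310,142), (308,203), (256,231), (203,203) and (202,141). The fingers straddle it well.

```bash
python3 - <<'E'
from h import *
d=np.load('w2.npz');C=(d['img'],d['K'],d['R'],d['t'])
hsv=cv2.cvtColor(C[0],cv2.COLOR_RGB2GRAY)
pts=[]
for (u,v) in [(256,110),(310,142),(308,203),(256,231),(203,203),(202,141)]:
    m=np.zeros_like(hsv);cv2.circle(m,(u,v),9,1,-1)
    w=((hsv<45)&(m>0)); y,x=np.nonzero(w); 
    p=ray(C,x.mean(),y.mean(),40); pts.append(p); print((x.mean().round(1),y.mean().round(1)),w.sum(),p.round(1))
pts=np.array(pts); c=pts.mean(0); v=pts-c; print('sleeve ctr',c.round(1),np.hypot(v[:,0],v[:,1]).round(1),(np.degrees(np.arctan2(v[:,1],v[:,0]))%60).round(1))
m=np.zeros_like(hsv);cv2.circle(m,(255,184),34,1,-1)
g=C[0].astype(int).min(2); 
w=((g>175)&(m>0)).astype(np.uint8)
w=cv2.morphologyEx(w,cv2.MORPH_OPEN,np.ones((2,2)))
cn=max(cv2.findContours(w,cv2.RETR_EXTERNAL,cv2.CHAIN_APPROX_NONE)[0],key=cv2.contourArea)
e=cv2.fitEllipse(cv2.convexHull(cn)); print(e, ray(C,*e[0],85).round(1))
E
```

```text
(np.float64(255.0), np.float64(110.1)) 212 [504.7 362.5  40. ]
(np.float64(311.5), np.float64(143.9)) 63 [564.8 396.8  40. ]
(np.float64(308.1), np.float64(204.9)) 150 [623.2 362.   40. ]
(np.float64(255.2), np.float64(233.1)) 149 [622.7 293.9  40. ]
(np.float64(202.2), np.float64(204.6)) 165 [563.5 259.9  40. ]
(np.float64(200.1), np.float64(142.5)) 164 [504.3 295.5  40. ]
sleeve ctr [563.9 328.4  40. ] [68.3 68.3 68.2 68.3 68.5 68.1] [30.  29.2 29.5 29.6 29.7 28.9]
((256.6657409667969, 193.5543212890625), (37.05995178222656, 58.872169494628906), 105.11788940429688) [571.8 325.6  85. ]
```

```bash
python3 -m pendant '[{"x":-0.008,"y":-0.016,"z":0.3,"rx":0,"ry":0,"rz":0,"jaw":1},{"x":-0.008,"y":-0.016,"z":0.6,"rx":0,"ry":0,"rz":0,"jaw":1},{"x":-0.008,"y":-0.016,"z":0.8,"rx":0,"ry":0,"rz":0,"jaw":1},{"x":-0.008,"y":-0.016,"z":1.0,"rx":0,"ry":0,"rz":0,"jaw":1},{"x":-0.008,"y":-0.016,"z":1.0,"rx":0,"ry":0,"rz":0,"jaw":1}]'
python3 -m pendant '[{"x":0,"y":0,"z":0.06,"rx":0,"ry":0,"rz":0,"jaw":1},{"x":0,"y":0,"z":0.12,"rx":0,"ry":0,"rz":0,"jaw":1},{"x":0,"y":0,"z":0.12,"rx":0,"ry":0,"rz":0,"jaw":1}]'
python3 - <<'E'
from h import *
C=cam('wrist'); save(C[0],'w3.png')
E
```

```text
t: 2.25
eef_pos: [564.0, 328.3, 253.2]
tcp_rot: [-3.139, -0.002, 2.614]
ft_force: [-0.7, 0.7, 0.2]
opening: 1.0
t: 2.62
eef_pos: [565.1, 327.4, 236.6]
tcp_rot: [-3.141, -0.0, 2.613]
ft_force: [1.1, 0.0, 0.2]
opening: 1.001
```

View pics/w3.png

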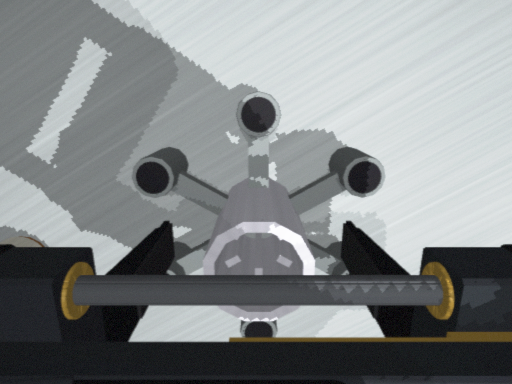

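The hub is midway between the fingers, so I'm closing them.

```bash
python3 -m pendant '[{"x":0,"y":0,"z":0,"rx":0,"ry":0,"rz":0,"jaw":0.6},{"x":0,"y":0,"z":0,"rx":0,"ry":0,"rz":0,"jaw":0.3},{"x":0,"y":0,"z":0,"rx":0,"ry":0,"rz":0,"jaw":0.3},{"x":0,"y":0,"z":0,"rx":0,"ry":0,"rz":0,"jaw":0.3},{"x":0,"y":0,"z":0,"rx":0,"ry":0,"rz":0,"jaw":0.3},{"x":0,"y":0,"z":0,"rx":0,"ry":0,"rz":0,"jaw":0.3}]'
```

```text
t: 3.42
eef_pos: [565.2, 327.4, 236.8]
tcp_rot: [3.141, 0.0, 2.613]
ft_force: [0.0, -0.4, -0.3]
opening: 0.526
```

```bash
python3 -m pendant '[{"x":0,"y":0,"z":-0.1,"rx":0,"ry":0,"rz":0,"jaw":0.3},{"x":0,"y":0,"z":-0.3,"rx":0,"ry":0,"rz":0,"jaw":0.3},{"x":0,"y":0,"z":-0.6,"rx":0,"ry":0,"rz":0,"jaw":0.3},{"x":0,"y":0,"z":-0.9,"rx":0,"ry":0,"rz":0,"jaw":0.3},{"x":0,"y":0,"z":-1,"rx":0,"ry":0,"rz":0,"jaw":0.3},{"x":0,"y":0,"z":-1,"rx":0,"ry":0,"rz":0,"jaw":0.3}]'
python3 - <<'E'
from h import *
C=cam('scene'); save(C[0],'s4.png')
E
```

```text
t: 4.18
eef_pos: [564.9, 327.2, 387.2]
tcp_rot: [3.141, 0.001, 2.613]
ft_force: [0.4, -0.4, -3.6]
opening: 0.524
```

View pics/s4.png

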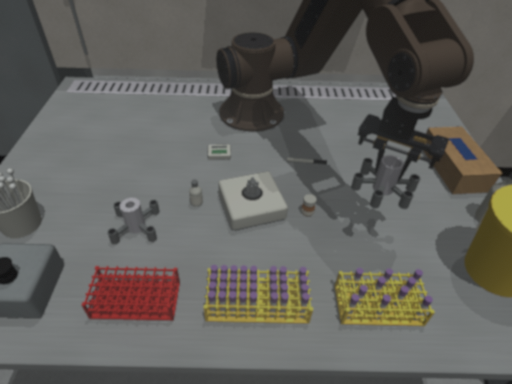

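The carousel hangs upright in the gripper at about (385,180), and the shaft is clear at about (253,187). Next I move past the mixer to a viewing point.

```bash
python3 -m pendant '[{"x":-0.08,"y":-0.12,"z":0,"rx":0,"ry":0,"rz":0,"jaw":0.3},{"x":-0.24,"y":-0.38,"z":0,"rx":0,"ry":0,"rz":0,"jaw":0.3},{"x":-0.467,"y":-0.746,"z":0,"rx":0,"ry":0,"rz":0,"jaw":0.3}]'
python3 -m pendant '[{"x":-0.22,"y":-0.35,"z":0,"rx":0,"ry":0,"rz":0,"jaw":0.3},{"x":-0.467,"y":-0.746,"z":0,"rx":0,"ry":0,"rz":0,"jaw":0.3}]'
python3 -m pendant '[{"x":-0.2,"y":-0.32,"z":0,"rx":0,"ry":0,"rz":0.07,"jaw":0.3},{"x":-0.35,"y":-0.56,"z":0,"rx":0,"ry":0,"rz":0.14,"jaw":0.3},{"x":-0.467,"y":-0.746,"z":0,"rx":0,"ry":0,"rz":0.21,"jaw":0.3},{"x":-0.467,"y":-0.746,"z":0,"rx":0,"ry":0,"rz":0.276,"jaw":0.3},{"x":-0.467,"y":-0.746,"z":0,"rx":0,"ry":0,"rz":0.276,"jaw":0.3},{"x":-0.467,"y":-0.746,"z":0,"rx":0,"ry":0,"rz":0.276,"jaw":0.3}]'
python3 - <<'E'
from h import *
C=cam('wrist'); save(C[0],'w5.png'); np.savez('w5.npz',img=C[0],K=C[1],R=C[2],t=C[3])
s=env.state(); print(s['t'],s['eef_pos'],s['tcp_rot'],s['joints'])
E
```

```text
t: 4.6
eef_pos: [568.9, 196.0, 384.9]
tcp_rot: [-3.14, -0.002, 2.614]
ft_force: [0.4, -0.4, -1.4]
opening: 0.524
t: 4.85
eef_pos: [572.4, 70.3, 385.3]
tcp_rot: [-3.14, -0.002, 2.612]
ft_force: [0.9, -0.2, -3.4]
opening: 0.525
t: 5.6
eef_pos: [576.7, -59.0, 386.0]
tcp_rot: [-3.141, -0.001, 2.397]
ft_force: [0.0, 0.4, -3.1]
opening: 0.524
5.65 [576.76553697 -58.81198221 386.22542418] [-3.14117457e+00 -8.00097740e-04  2.39713286e+00] [-2.15538131e-01  4.46291139e-01  1.69437900e+00  5.07740150e-05
  1.00182425e+00 -1.04190220e+00]
```

View pics/w5.png

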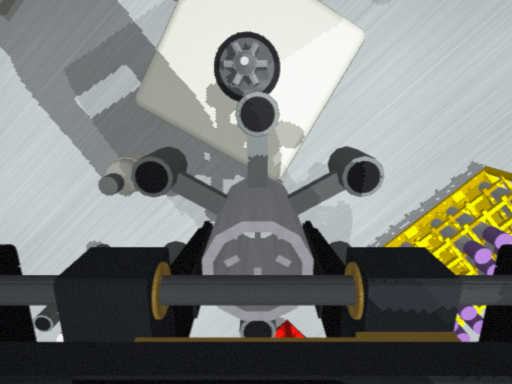

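The shaft shows at about (246,66), with its tip at (244,61). The held carousel is visible below it.

```bash
python3 - <<'E'
from h import *
d=np.load('w5.npz');C=(d['img'],d['K'],d['R'],d['t'])
save(cv2.resize(C[0][20:116,182:310],(800,600),interpolation=cv2.INTER_CUBIC),'z5.png')
E
```

```text
(no output)
```

View pics/z5.png

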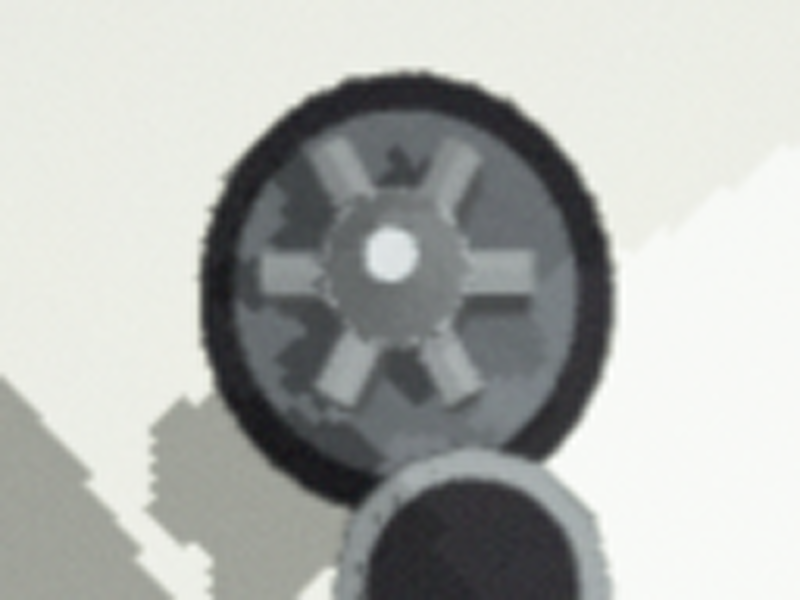

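```bash
python3 - <<'E'
from h import *
d=np.load('w5.npz');C=(d['img'],d['K'],d['R'],d['t'])
q=lambda x,y:(182+(x+.5)/6.25-.5,20+(y+.5)/6.25-.5)
print('tip',ray(C,*q(390,255),113).round(1),'disc',ray(C,*q(405,290),63).round(1))
T=[(262,273),(533,272),(328,148),(463,400),(465,150),(335,392)]
P=np.array([ray(C,*q(*t),95) for t in T]);c=P.mean(0);v=P-c
print(c.round(1),np.hypot(v[:,0],v[:,1]).round(1),(np.degrees(np.arctan2(v[:,1],v[:,0]))%60).round(1))
for a in (0,2,4): e=P[a+1]-P[a]; print(np.degrees(np.arctan2(e[1],e[0]))%60)
# held carousel sleeve tops: underside = TCPz-171-66
s=env.state(); z=s['eef_pos'][2]-237
g=cv2.cvtColor(C[0],cv2.COLOR_RGB2GRAY); Q=[]
for (u,w) in [(257,115),(363,177),(154,177)]:
    m=np.zeros_like(g);cv2.circle(m,(u,w),20,1,-1); y,x=np.nonzero((g<45)&(m>0)); Q.append(ray(C,x.mean(),y.mean(),z+40)); print(x.mean(),y.mean(),Q[-1].round(1))
Q=np.array(Q)
# circle centre from 3 pts
A=2*(Q[1:,:2]-Q[0,:2]); b=(Q[1:,:2]**2).sum(1)-(Q[0,:2]**2).sum(); o=np.linalg.solve(A,b); v=Q[:,:2]-o
print('held ctr',o,np.hypot(*v.T),np.degrees(np.arctan2(v[:,1],v[:,0]))%60, s['eef_pos'],np.degrees(s['tcp_rot'][2]))
E
```

```text
tip [492.3   4.6 113. ] disc [491.7   5.3  63. ]
[492.6   4.6  95. ] [17.  16.9 16.8 17.1 16.6 16.2] [47.1 48.1 47.6 45.9 46.8 47.4]
47.57787035896191
46.73831442576792
47.09758154044245
250.40978593272172 117.2262996941896 [523.5 -15.8 189.2]
361.92452830188677 176.91727140783743 [589.8   7.9 189.2]
151.09825870646767 176.81716417910448 [509.7 -79.1 189.2]
held ctr [576.99591715 -60.67348569] [69.78284872 69.78284872 69.78284872] [20.02405534 19.44050245 15.30439279] [576.76553697 -58.81198221 386.22542418] 137.34559570517638
```

```bash
python3 -m pendant '[{"x":0.2,"y":-0.02,"z":0,"rx":0,"ry":0,"rz":0,"jaw":0.3},{"x":0.45,"y":-0.04,"z":0,"rx":0,"ry":0,"rz":0,"jaw":0.3},{"x":0.64,"y":-0.06,"z":0,"rx":0,"ry":0,"rz":0,"jaw":0.3},{"x":0.69,"y":-0.062,"z":0,"rx":0,"ry":0,"rz":0,"jaw":0.3},{"x":0.69,"y":-0.062,"z":0,"rx":0,"ry":0,"rz":0,"jaw":0.3},{"x":0.69,"y":-0.062,"z":0,"rx":0,"ry":0,"rz":0,"jaw":0.3}]'
python3 - <<'E'
from h import *
C=cam('wrist'); D=cam('side')
s=env.state(); print(s['t'],s['eef_pos'],s['tcp_rot'],s['ft_force'])
a=cv2.resize(C[0][200:330,190:330],(400,371)); b=cv2.resize(D[0][80:250,160:320],(400,371)); save(np.hstack([a,b]),'w6.png')
E
```

```text
t: 6.4
eef_pos: [495.3, 4.1, 386.7]
tcp_rot: [3.141, 0.0, 2.396]
ft_force: [0.2, -0.2, -1.9]
opening: 0.522
6.5 [495.12212035   4.05048522 386.55721562] [3.14152839e+00 2.03441575e-05 2.39544297e+00] [ 0.31490591  0.32352316 -3.28473138]
```

View pics/w6.png

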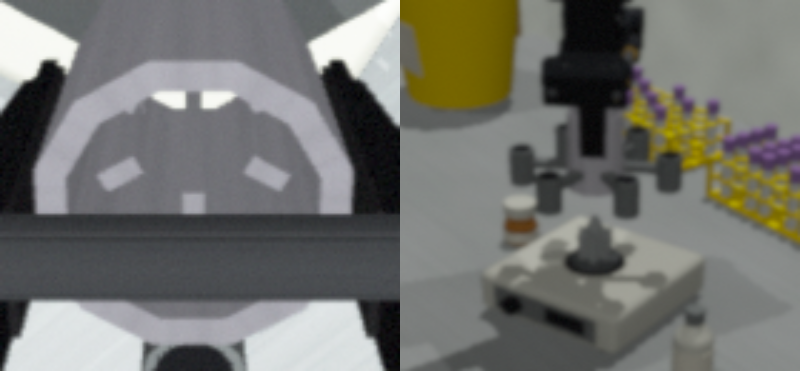

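```bash
python3 -m pendant '[{"x":0.007,"y":0,"z":0.08,"rx":0,"ry":0,"rz":0,"jaw":0.3},{"x":0.007,"y":0,"z":0.16,"rx":0,"ry":0,"rz":0,"jaw":0.3},{"x":0.007,"y":0,"z":0.22,"rx":0,"ry":0,"rz":0,"jaw":0.3},{"x":0.007,"y":0,"z":0.27,"rx":0,"ry":0,"rz":0,"jaw":0.3},{"x":0.007,"y":0,"z":0.31,"rx":0,"ry":0,"rz":0,"jaw":0.3},{"x":0.007,"y":0,"z":0.34,"rx":0,"ry":0,"rz":0,"jaw":0.3},{"x":0.007,"y":0,"z":0.34,"rx":0,"ry":0,"rz":0,"jaw":0.3}]'
python3 -m pendant '[{"x":0,"y":0,"z":0.01,"rx":0,"ry":0,"rz":0,"jaw":0.3},{"x":0,"y":0,"z":0.02,"rx":0,"ry":0,"rz":0,"jaw":0.3},{"x":0,"y":0,"z":0.03,"rx":0,"ry":0,"rz":0,"jaw":0.3},{"x":0,"y":0,"z":0.04,"rx":0,"ry":0,"rz":0,"jaw":0.3},{"x":0,"y":0,"z":0.05,"rx":0,"ry":0,"rz":0,"jaw":0.3},{"x":0,"y":0,"z":0.06,"rx":0,"ry":0,"rz":0,"jaw":0.3},{"x":0,"y":0,"z":0.06,"rx":0,"ry":0,"rz":0,"jaw":0.3}]'
```

```text
t: 7.38
eef_pos: [493.8, 5.2, 335.6]
tcp_rot: [-3.142, -0.0, 2.396]
ft_force: [1.0, -0.0, -2.1]
opening: 0.523
t: 8.25
eef_pos: [493.8, 5.2, 326.6]
tcp_rot: [-3.142, -0.0, 2.396]
ft_force: [0.2, -0.5, -2.9]
opening: 0.525
```

```bash
python3 -m pendant '[{"x":0,"y":0,"z":0.01,"rx":0,"ry":0,"rz":0,"jaw":0.3},{"x":0,"y":0,"z":0.02,"rx":0,"ry":0,"rz":0,"jaw":0.3},{"x":0,"y":0,"z":0.03,"rx":0,"ry":0,"rz":0,"jaw":0.3},{"x":0,"y":0,"z":0.04,"rx":0,"ry":0,"rz":0,"jaw":0.3},{"x":0,"y":0,"z":0.04,"rx":0,"ry":0,"rz":0,"jaw":0.3}]'
python3 - <<'E'
from h import *
C=cam('wrist')
s=env.state(); print(s['t'],s['eef_pos'],s['ft_force'],s['moment'])
save(cv2.resize(C[0][200:330,190:330],(600,557)),'w7.png')
E
```

```text
t: 8.88
eef_pos: [493.8, 5.2, 320.6]
tcp_rot: [-3.142, -0.0, 2.396]
ft_force: [0.3, -0.4, -2.6]
opening: 0.521
8.925 [493.80553064   5.18878306 320.67175546] [ 0.10166287  0.61978154 -3.25841941] [-0.04315157  0.01291731  0.01956396]
```

View pics/w7.png

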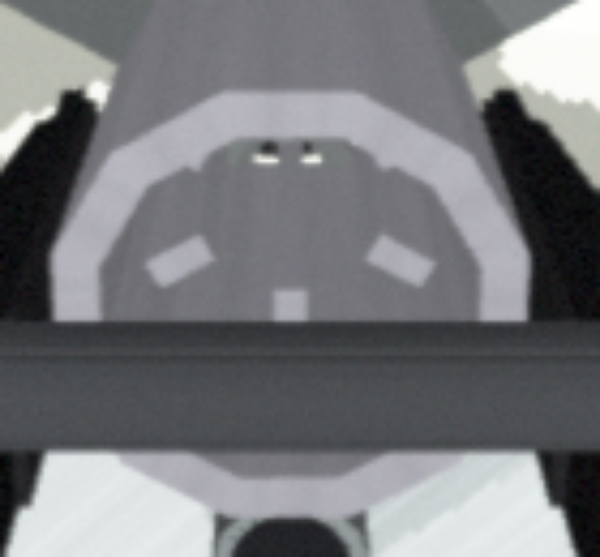

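No contact force with the teeth about 7 mm into mesh, so I continue down to the collar.

```bash
python3 -m pendant '[{"x":0,"y":0,"z":0.015,"rx":0,"ry":0,"rz":0,"jaw":0.3},{"x":0,"y":0,"z":0.03,"rx":0,"ry":0,"rz":0,"jaw":0.3},{"x":0,"y":0,"z":0.045,"rx":0,"ry":0,"rz":0,"jaw":0.3},{"x":0,"y":0,"z":0.06,"rx":0,"ry":0,"rz":0,"jaw":0.3},{"x":0,"y":0,"z":0.075,"rx":0,"ry":0,"rz":0,"jaw":0.3},{"x":0,"y":0,"z":0.09,"rx":0,"ry":0,"rz":0,"jaw":0.3},{"x":0,"y":0,"z":0.105,"rx":0,"ry":0,"rz":0,"jaw":0.3},{"x":0,"y":0,"z":0.12,"rx":0,"ry":0,"rz":0,"jaw":0.3},{"x":0,"y":0,"z":0.12,"rx":0,"ry":0,"rz":0,"jaw":0.3}]'
python3 -m pendant '[{"x":0,"y":0,"z":0.005,"rx":0,"ry":0,"rz":0,"jaw":0.3},{"x":0,"y":0,"z":0.01,"rx":0,"ry":0,"rz":0,"jaw":0.3},{"x":0,"y":0,"z":0.015,"rx":0,"ry":0,"rz":0,"jaw":0.3},{"x":0,"y":0,"z":0.018,"rx":0,"ry":0,"rz":0,"jaw":0.3},{"x":0,"y":0,"z":0.018,"rx":0,"ry":0,"rz":0,"jaw":0.3}]'
```

```text
t: 10.05
eef_pos: [493.8, 5.2, 302.6]
tcp_rot: [-3.142, -0.0, 2.396]
ft_force: [-0.8, -0.4, -2.9]
opening: 0.525
t: 10.68
eef_pos: [493.8, 5.2, 300.0]
tcp_rot: [3.142, -0.0, 2.396]
ft_force: [0.6, 0.5, -1.8]
opening: 0.526
```

Down in 0.5 mm steps until contact shows in the force.

```bash
python3 -m pendant '[{"x":0,"y":0,"z":0.004,"rx":0,"ry":0,"rz":0,"jaw":0.3},{"x":0,"y":0,"z":0.007,"rx":0,"ry":0,"rz":0,"jaw":0.3},{"x":0,"y":0,"z":0.007,"rx":0,"ry":0,"rz":0,"jaw":0.3}]'
```

```text
t: 11.05
eef_pos: [493.8, 5.2, 299.7]
tcp_rot: [3.141, 0.001, 2.396]
ft_force: [-2.7, -0.6, 8.3]
opening: 0.52
```

```bash
python3 -m pendant '[{"x":0,"y":0,"z":0.004,"rx":0,"ry":0,"rz":0,"jaw":0.3},{"x":0,"y":0,"z":0.004,"rx":0,"ry":0,"rz":0,"jaw":0.3}]'
python3 - <<'E'
from h import *
D=cam('side');S=cam('scene')
a=cv2.resize(D[0][110:250,175:305],(400,431)); b=cv2.resize(S[0][110:250,190:320],(400,431)); save(np.hstack([a,b]),'w8.png')
E
```

```text
t: 11.3
eef_pos: [493.7, 5.2, 299.7]
tcp_rot: [3.141, 0.001, 2.396]
ft_force: [-4.6, 0.0, 17.4]
opening: 0.526
```

View pics/w8.png

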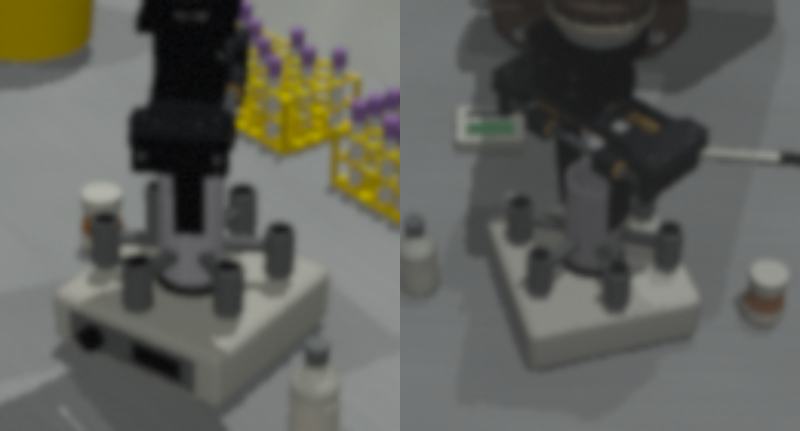

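It sits on the collar: TCP is at 299.7 as predicted, and it stops hard at 17 N. I'm relieving the push, opening and rising straight up.

```bash
python3 -m pendant '[{"x":0,"y":0,"z":-0.005,"rx":0,"ry":0,"rz":0,"jaw":0.3},{"x":0,"y":0,"z":-0.005,"rx":0,"ry":0,"rz":0,"jaw":0.8},{"x":0,"y":0,"z":-0.005,"rx":0,"ry":0,"rz":0,"jaw":0.9},{"x":0,"y":0,"z":-0.005,"rx":0,"ry":0,"rz":0,"jaw":0.9},{"x":0,"y":0,"z":-0.005,"rx":0,"ry":0,"rz":0,"jaw":0.9}]'
```

```text
t: 12.02
eef_pos: [493.8, 5.2, 299.1]
tcp_rot: [3.142, -0.0, 2.396]
ft_force: [-0.5, -0.4, 0.2]
opening: 0.871
```

```bash
python3 -m pendant '[{"x":0,"y":0,"z":-0.05,"rx":0,"ry":0,"rz":0,"jaw":0.9},{"x":0,"y":0,"z":-0.2,"rx":0,"ry":0,"rz":0,"jaw":0.9},{"x":0,"y":0,"z":-0.5,"rx":0,"ry":0,"rz":0,"jaw":0.9},{"x":0,"y":0,"z":-0.8,"rx":0,"ry":0,"rz":0,"jaw":0.9},{"x":0,"y":0,"z":-0.95,"rx":0,"ry":0,"rz":0,"jaw":0.9},{"x":0,"y":0,"z":-0.95,"rx":0,"ry":0,"rz":0,"jaw":0.9},{"x":0,"y":0,"z":-0.95,"rx":0,"ry":0,"rz":0,"jaw":0.9}]'
python3 - <<'E'
from h import *
D=cam('side');S=cam('scene');C=cam('wrist')
a=cv2.resize(D[0][110:250,175:305],(400,300)); b=cv2.resize(S[0],(400,300)); c=cv2.resize(C[0],(400,300));e=cv2.resize(S[0][140:250,190:320],(400,300))
save(np.vstack([np.hstack([a,b]),np.hstack([c,e])]),'w9.png'); np.savez('w9.npz',img=C[0],K=C[1],R=C[2],t=C[3])
g=cv2.cvtColor(C[0],cv2.COLOR_RGB2GRAY)
E
```

```text
t: 12.9
eef_pos: [493.6, 5.2, 440.9]
tcp_rot: [-3.141, -0.001, 2.396]
ft_force: [0.3, 0.4, 0.2]
opening: 0.9
```

View pics/w9.png

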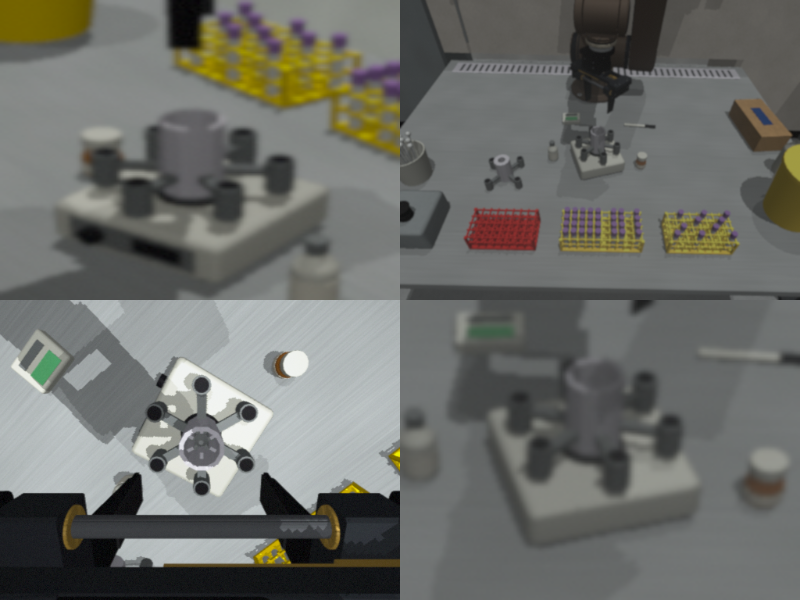

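The carousel stands level on the collar, all six sleeves around it, and the gripper is clear. One numeric check of its height, then I hand in.

```bash
python3 - <<'E'
from h import *
d=np.load('w9.npz');C=(d['img'],d['K'],d['R'],d['t'])
g=cv2.cvtColor(C[0],cv2.COLOR_RGB2GRAY);P=[]
for (u,v) in [(201,385),(249,412),(246,464),(202,489),(157,464),(154,412)]:
    u=u*1.28;v=(v-300)*1.28
    m=np.zeros_like(g);cv2.circle(m,(int(u),int(v)),10,1,-1);y,x=np.nonzero((g<45)&(m>0));P.append(ray(C,x.mean(),y.mean(),103))
P=np.array(P);c=P.mean(0);v=P-c
print(c.round(1),np.hypot(v[:,0],v[:,1]).round(1),(np.degrees(np.arctan2(v[:,1],v[:,0]))%60).round(1))
env.job_done(); print(env.state()['t'])
E
```

```text
[492.3   5.9 103. ] [68.2 68.1 68.4 68.2 68.4 68.6] [17.3 17.2 17.3 17.4 17.4 17.2]
the job is handed in; nothing more can be done
the job is handed in; nothing more can be done
```

The six-place carousel is fully home on the mixer's collar. I released it and handed the job in at about 13 s of the 42 s allowed. I gripped it by the hub, lifted it and turned it about 12° to line up with the shaft. The teeth meshed at once, so no rocking was needed.

**Last checks:**
- **Seating:** The carousel stopped hard at the predicted height (TCP 299.7 mm) with about 17 N of push while still held.
- **Position after release:** The sleeves fit a level seated carousel: radius 68.1–68.6 mm when taken at 103 mm height. Its axis is at (492.3, 5.9), about 1.2 mm from the measured shaft axis. The arms lie at 17.3°, against about 17.1° for the mixer.
- **Surroundings:** The four-place carousel was not touched, and the gripper was clear with near-zero wrist force.

**What failed or disagreed:**
- The first three move commands were refused because I left out some of the row values; nothing moved.
- An ellipse fit to the hub rim failed, so I used the sleeve centres instead.
- The first overview image put the collar 5 mm off in x, and I used the wrist-camera measurement instead.

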